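Fit the filter tubes to the watch bench's air manifold

TASK

First shut off the air by flipping the isolator's toggle over, before any tube is fitted. With the air off, push every filter tube on the bench, including the one deep in the tipping holder, fully home past the seal of a port of the manifold, one tube to a port, any port. Only when all are home flip the air back on; leave the tipping holder standing upright again and do not disturb the other things on the bench.

Things in the scene. Friction and masses are not known exactly. Their poses are not given: they have to be found in the camera images.
- tubeA: a filter tube, 120 mm long: in the middle a black square body 50 mm long, 24 x 24 mm across, at each end a round metal stub of 16 mm diameter, 35 mm long, nose chamfered 4 mm. 90 g. Origin at its centre, x along it; both ends are alike, any of its four sides may face up; lying, its centre is 12 mm up. This one starts upright inside the tipping holder, its upper end 40 mm below the rim.
- tubeB: a filter tube, 120 mm long: in the middle a black square body 50 mm long, 24 x 24 mm across, at each end a round metal stub of 16 mm diameter, 35 mm long, nose chamfered 4 mm. 90 g. Origin at its centre, x along it; both ends are alike, any of its four sides may face up; lying, its centre is 12 mm up. Lies on the bench; may be absent.
- tubeC: a filter tube, 120 mm long: in the middle a black square body 50 mm long, 24 x 24 mm across, at each end a round metal stub of 16 mm diameter, 35 mm long, nose chamfered 4 mm. 90 g. Origin at its centre, x along it; both ends are alike, any of its four sides may face up; lying, its centre is 12 mm up. Lies on the bench; may be absent.
- tubeD: a filter tube, 120 mm long: in the middle a black square body 50 mm long, 24 x 24 mm across, at each end a round metal stub of 16 mm diameter, 35 mm long, nose chamfered 4 mm. 90 g. Origin at its centre, x along it; both ends are alike, any of its four sides may face up; lying, its centre is 12 mm up. Lies on the bench; may be absent. At least two of tubeB, tubeC and tubeD are there.
- manifold: the air manifold, a fixed aluminium block 60 mm deep (x), 240 mm wide (y), 75 mm high. Origin under its centre; its front face, 30 mm towards -x of the origin, looks to its own -x and carries four ports at y = -90, -30, +30 and +90 mm, 45 mm above the bench. Each port is a level bore of 17.4 mm diameter with a black ring round it; a black line on the top of the block runs above each
- home0 (a point): where the centre of a tube lies once it is fully home in port 0: on its axis, 30 mm in front of its mouth. A tube goes in along the manifold's +x; 14 mm inside the mouth its nose meets the stiff seal, which slides inward under about 5 N for another 16 mm, then bottoms. The seal stays where it is pushed and does not spring back; let go, a fitted tube droops by some 3 mm
- home1 (a point): where the centre of a tube lies once it is fully home in port 1: on its axis, 30 mm in front of its mouth. A tube goes in along the manifold's +x; 14 mm inside the mouth its nose meets the stiff seal, which slides inward under about 5 N for another 16 mm, then bottoms. The seal stays where it is pushed and does not spring back; let go, a fitted tube droops by some 3 mm
- home2 (a point): where the centre of a tube lies once it is fully home in port 2: on its axis, 30 mm in front of its mouth. A tube goes in along the manifold's +x; 14 mm inside the mouth its nose meets the stiff seal, which slides inward under about 5 N for another 16 mm, then bottoms. The seal stays where it is pushed and does not spring back; let go, a fitted tube droops by some 3 mm
- home3 (a point): where the centre of a tube lies once it is fully home in port 3: on its axis, 30 mm in front of its mouth. A tube goes in along the manifold's +x; 14 mm inside the mouth its nose meets the stiff seal, which slides inward under about 5 N for another 16 mm, then bottoms. The seal stays where it is pushed and does not spring back; let go, a fitted tube droops by some 3 mm
- stand: the fixed stand of the tipping holder: a black foot of bars and plate up to 16 mm high, x from -35 to +85 mm, y from -75 to +40 mm, and a post at y = -50 mm (at the holder's -y side) up to 135 mm. Origin on the bench under the pivot. The holder tips towards the stand's -x
- holder_hinge (a point): the pivot of the tipping holder, 125 mm above the bench; the pivot line runs along the stand's y axis
- holder (a joint): angle of the tipping holder: 0 upright (start, stop), growing as its top goes over to the stand's -x, stop at 2.1. A grey square tube, closed below, 36 mm outside, 28 mm bore, from 75 mm below to 90 mm above the pivot. Stays at any angle; 2 N at the bar moves it. Slippery inside: its tube slides out from some 1.8 rad on and lands with its centre 90 to 180 mm in front of the pivot, roughly along the stand's x
- tip_bar (a point): the middle of the free part of the holder's tipping bar: a level steel bar of 12 mm diameter, parallel to the pivot line, sticking out 64 mm (with a 16 mm end ball) from the holder's +y side, 65 mm from the pivot towards the mouth; this point lies 55 mm from the holder's middle plane. Turns with the holder, so it goes round the pivot on a circle of 65 mm
- isolator: the air isolator, a fixed grey block 80 mm (x) by 60 mm (y) by 36 mm high with two ears 57 mm high. Origin under its centre. The toggle swings in its x-z plane
- toggle (a joint): angle of the isolator's toggle in rad: 0 = air ON (start), leaning 0.6 rad from upright towards the isolator's -x; 1.2 = air OFF, leaning 0.6 rad towards its +x. It pivots 47 mm above the bench, in the block's middle, and is top-heavy: it stays at either stop and falls over by itself once past upright (0.6). About 1 N at the handle moves it
- toggle_tip (a point): the centre of the toggle's black cross handle, 24 mm in diameter and 50 mm long along the isolator's y, 70 mm from the pivot (105 mm above the bench at either stop)
- oil_jar: a bystander: a jar of 48 mm diameter, 70 mm high
- driver: a bystander: a screwdriver 150 mm long, lying
- loupe: a bystander: a black loupe, 36 mm diameter, 40 mm high
- parts_cup: a bystander: a small steel bowl, 60 mm diameter
- case_ring: a bystander: a grey ring, 70 mm diameter, 16 mm high
- watch_case: a bystander: a steel watch case, 50 mm long, 11 mm high
- watch_box: a bystander: a cardboard box 90 x 90 x 60 mm

How it is judged:
On the way, in this order (a step that is already met when the one before it is completed fails the run):
1. the air is shut off while no tube is yet pushed into a port (value of joint toggle above 1 rad and distance between each of tubeA, tubeB, tubeC, tubeD and home0 above 0.014 m and distance between each of tubeA, tubeB, tubeC, tubeD and home1 above 0.014 m and distance between each of tubeA, tubeB, tubeC, tubeD and home2 above 0.014 m and distance between each of tubeA, tubeB, tubeC, tubeD and home3 above 0.014 m), for 0.2 s.
2. every tube is fully home in a port, with the air still off (value of joint toggle above 1 rad and ((distance between tubeA and home0 below 0.008 m and x of tubeA in the frame of home0 above -0.004 m and angle between the x axis of tubeA and the x axis of manifold, either way round below 0.12 rad) or (distance between tubeA and home1 below 0.008 m and x of tubeA in the frame of home1 above -0.004 m and angle between the x axis of tubeA and the x axis of manifold, either way round below 0.12 rad) or (distance between tubeA and home2 below 0.008 m and x of tubeA in the frame of home2 above -0.004 m and angle between the x axis of tubeA and the x axis of manifold, either way round below 0.12 rad) or (distance between tubeA and home3 below 0.008 m and x of tubeA in the frame of home3 above -0.004 m and angle between the x axis of tubeA and the x axis of manifold, either way round below 0.12 rad)) and ((distance between tubeB and home0 below 0.008 m and x of tubeB in the frame of home0 above -0.004 m and angle between the x axis of tubeB and the x axis of manifold, either way round below 0.12 rad) or (distance between tubeB and home1 below 0.008 m and x of tubeB in the frame of home1 above -0.004 m and angle between the x axis of tubeB and the x axis of manifold, either way round below 0.12 rad) or (distance between tubeB and home2 below 0.008 m and x of tubeB in the frame of home2 above -0.004 m and angle between the x axis of tubeB and the x axis of manifold, either way round below 0.12 rad) or (distance between tubeB and home3 below 0.008 m and x of tubeB in the frame of home3 above -0.004 m and angle between the x axis of tubeB and the x axis of manifold, either way round below 0.12 rad)) and ((distance between tubeC and home0 below 0.008 m and x of tubeC in the frame of home0 above -0.004 m and angle between the x axis of tubeC and the x axis of manifold, either way round below 0.12 rad) or (distance between tubeC and home1 below 0.008 m and x of tubeC in the frame of home1 above -0.004 m and angle between the x axis of tubeC and the x axis of manifold, either way round below 0.12 rad) or (distance between tubeC and home2 below 0.008 m and x of tubeC in the frame of home2 above -0.004 m and angle between the x axis of tubeC and the x axis of manifold, either way round below 0.12 rad) or (distance between tubeC and home3 below 0.008 m and x of tubeC in the frame of home3 above -0.004 m and angle between the x axis of tubeC and the x axis of manifold, either way round below 0.12 rad)) and ((distance between tubeD and home0 below 0.008 m and x of tubeD in the frame of home0 above -0.004 m and angle between the x axis of tubeD and the x axis of manifold, either way round below 0.12 rad) or (distance between tubeD and home1 below 0.008 m and x of tubeD in the frame of home1 above -0.004 m and angle between the x axis of tubeD and the x axis of manifold, either way round below 0.12 rad) or (distance between tubeD and home2 below 0.008 m and x of tubeD in the frame of home2 above -0.004 m and angle between the x axis of tubeD and the x axis of manifold, either way round below 0.12 rad) or (distance between tubeD and home3 below 0.008 m and x of tubeD in the frame of home3 above -0.004 m and angle between the x axis of tubeD and the x axis of manifold, either way round below 0.12 rad))), for 0.3 s.
3. the air is back on with every tube home (value of joint toggle below 0.2 rad and ((distance between tubeA and home0 below 0.008 m and x of tubeA in the frame of home0 above -0.004 m and angle between the x axis of tubeA and the x axis of manifold, either way round below 0.12 rad) or (distance between tubeA and home1 below 0.008 m and x of tubeA in the frame of home1 above -0.004 m and angle between the x axis of tubeA and the x axis of manifold, either way round below 0.12 rad) or (distance between tubeA and home2 below 0.008 m and x of tubeA in the frame of home2 above -0.004 m and angle between the x axis of tubeA and the x axis of manifold, either way round below 0.12 rad) or (distance between tubeA and home3 below 0.008 m and x of tubeA in the frame of home3 above -0.004 m and angle between the x axis of tubeA and the x axis of manifold, either way round below 0.12 rad)) and ((distance between tubeB and home0 below 0.008 m and x of tubeB in the frame of home0 above -0.004 m and angle between the x axis of tubeB and the x axis of manifold, either way round below 0.12 rad) or (distance between tubeB and home1 below 0.008 m and x of tubeB in the frame of home1 above -0.004 m and angle between the x axis of tubeB and the x axis of manifold, either way round below 0.12 rad) or (distance between tubeB and home2 below 0.008 m and x of tubeB in the frame of home2 above -0.004 m and angle between the x axis of tubeB and the x axis of manifold, either way round below 0.12 rad) or (distance between tubeB and home3 below 0.008 m and x of tubeB in the frame of home3 above -0.004 m and angle between the x axis of tubeB and the x axis of manifold, either way round below 0.12 rad)) and ((distance between tubeC and home0 below 0.008 m and x of tubeC in the frame of home0 above -0.004 m and angle between the x axis of tubeC and the x axis of manifold, either way round below 0.12 rad) or (distance between tubeC and home1 below 0.008 m and x of tubeC in the frame of home1 above -0.004 m and angle between the x axis of tubeC and the x axis of manifold, either way round below 0.12 rad) or (distance between tubeC and home2 below 0.008 m and x of tubeC in the frame of home2 above -0.004 m and angle between the x axis of tubeC and the x axis of manifold, either way round below 0.12 rad) or (distance between tubeC and home3 below 0.008 m and x of tubeC in the frame of home3 above -0.004 m and angle between the x axis of tubeC and the x axis of manifold, either way round below 0.12 rad)) and ((distance between tubeD and home0 below 0.008 m and x of tubeD in the frame of home0 above -0.004 m and angle between the x axis of tubeD and the x axis of manifold, either way round below 0.12 rad) or (distance between tubeD and home1 below 0.008 m and x of tubeD in the frame of home1 above -0.004 m and angle between the x axis of tubeD and the x axis of manifold, either way round below 0.12 rad) or (distance between tubeD and home2 below 0.008 m and x of tubeD in the frame of home2 above -0.004 m and angle between the x axis of tubeD and the x axis of manifold, either way round below 0.12 rad) or (distance between tubeD and home3 below 0.008 m and x of tubeD in the frame of home3 above -0.004 m and angle between the x axis of tubeD and the x axis of manifold, either way round below 0.12 rad))), for 0.2 s.
At the end, for the whole second after the job is handed in: every tube present lies still with its centre within 8 mm of the home point of a port, no more than 4 mm short of it along the port, and its axis within 0.12 rad of the port's; the toggle is below 0.2 rad (on) and the holder below 0.15 rad (upright) (all of step 3 and value of joint holder below 0.15 rad and linear speed of each of tubeA, tubeB, tubeC, tubeD below 0.03 m/s); the robot touches nothing.
It fails at once if a bystander on the bench is moved more than 40 mm (distance of any of oil_jar, driver, loupe, parts_cup, case_ring, watch_case, watch_box from where it was at the start of the episode above 0.04 m).
Of tubeB, tubeC, tubeD only 2 to 3 are there at a start; the rules pass over those that are not, and their reading is None.
At some moment in a run one of tubeB, tubeC, tubeD may be knocked a few centimetres aside while the robot is not near it.
Once in a run the grip may slacken for a moment while it holds something.
It also fails if it takes over 210 s, if anything falls off the work surface, if the arm or the gripper's body presses on something with over 40 N, if the wrist force passes 120 N, or if a joint passes its speed limit or range.

ROBOT

A 7-joint arm with a two-finger parallel gripper is mounted at the origin on the work surface. World frame = base frame: x ahead of the robot, y to its left, z up, the work surface at z = 0. Lengths are in m, angles in rad, forces in N, time in s.
With the tool pointing down it reaches from about 0.4 to 0.875 m from the base axis. Payload 19.3 kg.
Tool frame: the origin (TCP) lies where the fingers leave the gripper's body, on its centre line; the fingertips stand bot.tip_reach ahead of it and the grasp point (between the pads) lies 54 mm ahead of it (bot.tip_reach is the distance from the TCP to the fingertips, in m); z points along the fingers, y is the line along which they close (so a half turn about z gives the same grasp; the last joint's range is limited). The gripper opens to 85 mm and grips with 20 to 120 N. Pads are 22 mm wide; open, the fingers measure 114 mm over their backs; the gripper's body (76 mm by 85 mm) begins 54 mm behind the grasp point. The pads swing forward as they close: fully open they stand 13 mm farther back than shut.
Start: joints at [1.228, 0.521, -0.036, 1.599, 0.021, 1.021, -0.113], TCP at [0.168, -0.602, 0.304] pointing down, gripper open.
Joint ranges: [-2.91, 2.91], [-0.3, 2.13], [-1.5, 1.42], [0.17, 2.43], [-1.26, 4.41], [0.16, 1.93], [-2.52, 2.52]. Speed limits (rad/s): [1.89, 1.89, 2.39, 2.39, 3.01, 3.01, 3.01].

INTERFACE

Orientations are given as [roll, pitch, yaw] about the fixed x, y, z axes, in that order (R = Rz(yaw) Ry(pitch) Rx(roll)).
In Python, from workcell import bot gives the robot as it stands. The module is installed in compiled form; this text tells all that it offers.
- The arm moves only by the shell command python3 -m jog 'ROWS' [FORCE]. ROWS is JSON, a list that holds one entry, the list of rows, each a list of 7 numbers: the shift along the tool's x, y, z in mm, then the turn, a rotation vector about the tool's x, y, z in rad, then the opening, from 0 (shut) to 1 (fully open). In form: [[[tx, ty, tz, wx, wy, wz, fingers], ...]]. A call has 1 to 5 rows; each row shifts and turns the commanded pose from where the row before left it, along the tool's axes as they then stand; what a row does not reach is not made up. A row lasts 1/10 s, in which the tool goes at most 50 mm and 8.59 degrees, less where a joint would pass 70% of its speed; a pose out of reach is approached as far as the arm can. A call is refused whole if a number of a shift passes 50 or a number of a turn 0.15, either way. A call with a gripper value outside its range is refused whole. The fingers move at their own pace and stop on an object; FORCE is the grip in N (left out, the last holds). Time passes only in rows, so rows that do not move let the fingers close. It gives the time, the measured TCP pose, the force, the opening and the grip force at its end, in the units of the state.
- bot.observe(): the state, without advancing time (a new reading comes with each control period).
- bot.grab_frame(name): name is "scene" or "top" or "wrist"; returns a dict with "img" (420x560x3 uint8, red, green, blue), "intrinsics" (3x3 intrinsics, pixels), "k1" (the pictures are not rectified: a ray, as slopes to the right and down, at radius r is drawn at 1 + k1 r^2 times it, then the intrinsics apply), "R" (3x3) and "t" (3): a world point X has camera coordinates R X + t; the wrist camera has in their place "tool_from_camera" (4x4, takes a point from camera to tool coordinates, whose origin is the TCP and whose axes are the flange's). Camera axes: x right, y down, z forward; pixel columns grow to the right and rows downward; lengths in m; the calibration is good to about 2 mm. A picture is of the moment at which its call begins: read the wrist's pose just before it. There is no depth.
- bot.job_done(): hands the job in; it is judged then, once.
Trained networks look in a picture, given as the dict that the camera call returned (one of the last four; its "shot" number tells which), for a name from the list of things; names that differ only in an ending like _2 or _b are one class to them, and where a whole thing is asked for, a point or a joint stands for the part that bears it (a point fixed in the world has none). Each returns a list of dicts, best first, with "conf" (0 to 1); they miss things now and then, are a little off and sometimes report something else, mostly with a low value. They report only what shows in the picture. A call takes as long as a camera call.
- bot.trace(query, picture): "region" (420x560 bool, what is visible of it).
- bot.spot_point(query, picture): "xyz" ([x, y, z] in m, in world coordinates, good to about 4 mm: a listed point, or the origin of a listed thing).
The state is a dict: "clock": time; "qpos": joint angles; "qd": joint speeds; "joint_efforts": joint torques, N m; "position": TCP position; "tool_rot": TCP orientation; "force": force on the tool from outside, world axes, zero at the start; "moment": the same for the moment, N m; "grip_width": finger opening in m; "finger_force": force on a finger pad.
Only numpy, scipy, OpenCV 4.12 (cv2) and the standard library are available. Lean on these libraries where they do the work, as an engineer would, in place of code of your own. Each camera call takes 0.05 s, during which the arm holds its last target. There are 200 camera calls.

## Working session

There is one attempt and no reset: what is moved stays moved. The work goes in short steps, Python scripts to look and compute and a shell command to move; the robot and the scene stay as the last step left them, time stands still between calls to the robot, and variables do not carry over. Pictures are saved under pics/ and viewed, at most 14 in all, crops included, and the job is handed in when it is done.

```bash
mkdir -p pics; cat > h.py <<'E'
import numpy as np,cv2
from workcell import bot
from scipy.spatial.transform import Rotation as Ro
def save(f,n,crop=None,s=1):
    im=f["img"][:,:,::-1]
    if crop: im=im[crop[1]:crop[3],crop[0]:crop[2]]
    cv2.imwrite("pics/"+n,cv2.resize(im,None,fx=s,fy=s))
def st():
    o=bot.observe(); print(round(o["clock"],2),np.round(o["position"],4),np.round(o["tool_rot"],3),"F",np.round(o["force"],1),"w",round(o["grip_width"],4),"ff",np.round(o["finger_force"],1)); return o
def ray(f,uv,o=None):
    K=np.array(f["intrinsics"]);d=np.array([(uv[0]-K[0,2])/K[0,0],(uv[1]-K[1,2])/K[1,1]])
    s=d.copy()
    for _ in range(20): s=d/(1+f["k1"]*(s@s))
    v=np.array([s[0],s[1],1])
    if "R" in f: R=np.array(f["R"]);return -R.T@np.array(f["t"]),R.T@v
    T=np.array(f["tool_from_camera"]);Rt=Ro.from_euler("xyz",o["tool_rot"]).as_matrix()
    return Rt@T[:3,3]+np.array(o["position"]),Rt@T[:3,:3]@v
def at(f,uv,z,o=None):
    c,v=ray(f,uv,o);return c+v*(z-c[2])/v[2]
def tube(f,name,z,o=None,k=0):
    "centre and axis of traces at height z (outline of the body middle)"
    out=[]
    for r in bot.trace(name,f):
        m=r["region"].astype(np.uint8);c=cv2.findContours(m,0,2)[0]
        if not c: continue
        c=max(c,key=cv2.contourArea);(u,v),(w,h),a=cv2.minAreaRect(c)
        b=cv2.boxPoints(((u,v),(w,h),a))
        e=b[1]-b[0],b[2]-b[1];l=max(e,key=np.linalg.norm)
        p=at(f,(u,v),z,o);q0=at(f,np.array((u,v))-l/2,z,o);q1=at(f,np.array((u,v))+l/2,z,o)
        out.append((round(r["conf"],2),np.round(p,4),"ang",round(float(np.arctan2(*(q1-q0)[[1,0]]))%np.pi,3),"len",round(float(np.linalg.norm(q1-q0)),3),"px",np.round((u,v))))
    return out
E
python3 - <<'E'
from h import *
o=st();print(bot.tip_reach)
for n in ("top","scene"):
    f=bot.grab_frame(n);save(f,n+"0.png",s=1.4)
    for q in ["tubeA","tubeB","tubeC","tubeD","manifold","home0","home3","stand","holder_hinge","tip_bar","isolator","toggle_tip"]:
        print(n,q,[(round(r["conf"],2),np.round(r["xyz"],3).tolist()) for r in bot.spot_point(q,f)][:5])
    print(tube(f,"tubeB",0.012))
    for q in ["oil_jar","driver","loupe","parts_cup","case_ring","watch_case","watch_box"]:
        if n=="top": print(q,[(round(r["conf"],2),np.round(r["xyz"],3).tolist()) for r in bot.spot_point(q,f)][:1])
E
```

```text
0.0 [ 0.1683 -0.6017  0.3033] [-3.14   0.     0.273] F [0.6 0.1 0.2] w 0.0852 ff 0.0
0.0726
top tubeA [(0.58, [0.378, -0.41, 0.001]), (0.26, [0.358, 0.082, 0.002])]
top tubeB [(0.93, [0.46, 0.08, 0.009])]
top tubeC []
top tubeD [(0.8, [0.458, -0.071, 0.011]), (0.66, [0.354, 0.08, 0.002]), (0.38, [0.401, 0.414, 0.004])]
top manifold [(0.78, [0.653, 0.093, 0.001])]
top home0 [(0.92, [0.611, 0.0, 0.043]), (0.87, [0.603, 0.058, 0.043]), (0.72, [0.594, 0.123, 0.043]), (0.66, [0.59, 0.182, 0.045]), (0.45, [0.38, -0.137, -0.003])]
top home3 [(0.92, [0.611, 0.0, 0.043]), (0.87, [0.603, 0.058, 0.043]), (0.72, [0.594, 0.123, 0.043]), (0.66, [0.59, 0.182, 0.045]), (0.45, [0.38, -0.137, -0.003])]
top stand [(0.95, [0.614, -0.255, 0.003])]
top holder_hinge [(0.93, [0.612, -0.256, 0.122])]
top tip_bar [(0.56, [0.613, -0.196, 0.188]), (0.51, [0.613, -0.254, 0.003])]
top isolator [(0.61, [0.53, 0.361, 0.0])]
top toggle_tip [(0.73, [0.49, 0.359, 0.103])]
[(0.17, array([0.6721, 0.1016, 0.012 ]), 'ang', 1.663, 'len', 0.254, 'px', array([245., 176.]))]
oil_jar [(0.87, [0.402, 0.416, 0.0])]
driver [(0.92
[... 582 characters left out ...]
.046]), (0.82, [0.599, 0.057, 0.042]), (0.24, [0.528, 0.363, -0.002]), (0.24, [0.355, 0.079, 0.003])]
scene home3 [(0.95, [0.603, 0.001, 0.048]), (0.94, [0.588, 0.18, 0.046]), (0.82, [0.599, 0.057, 0.042]), (0.24, [0.528, 0.363, -0.002]), (0.24, [0.355, 0.079, 0.003])]
scene stand [(0.8, [0.611, -0.254, 0.002])]
scene holder_hinge [(0.73, [0.61, -0.254, 0.123]), (0.55, [0.694, -0.098, 0.001])]
scene tip_bar [(0.65, [0.611, -0.202, 0.187])]
scene isolator [(0.57, [0.528, 0.362, -0.003])]
scene toggle_tip [(0.48, [0.486, 0.362, 0.105]), (0.43, [0.711, 0.333, -0.003]), (0.28, [0.382, -0.136, 0.001])]
[(0.46, array([0.4599, 0.0818, 0.012 ]), 'ang', 2.863, 'len', 0.12, 'px', array([278., 195.]))]
```

View pics/top0.png

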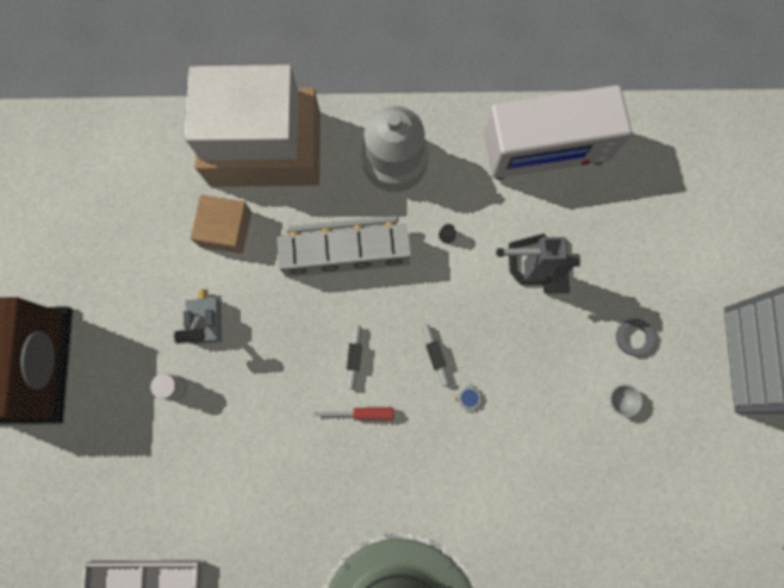

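View pics/scene0.png

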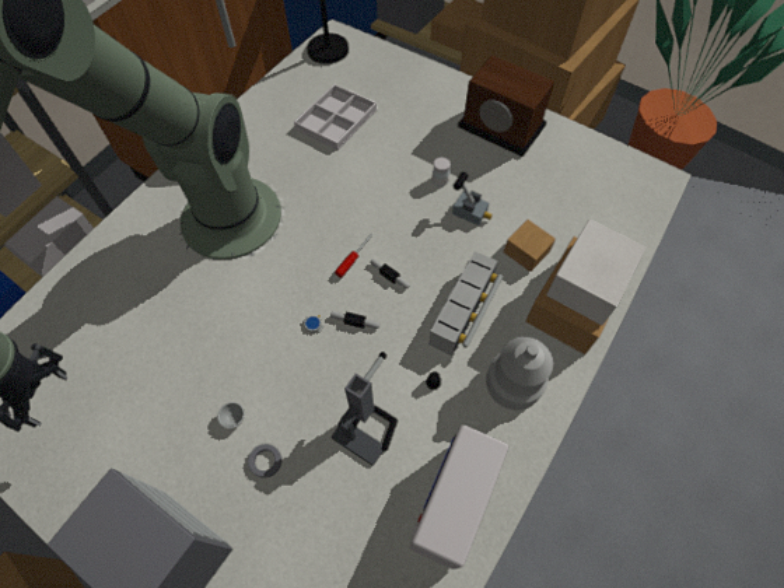

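```bash
python3 -m jog '[[[0,0,-30,0,0,0.14,0],[0,0,0,0,0,0.133,0],[39,-29,0,0,0,0,0],[39,-29,0,0,0,0,0],[39,-29,0,0,0,0,0]]]'; python3 -m jog '[[[39,-29,0,0,0,0,0],[39,-29,0,0,0,0,0],[39,-29,0,0,0,0,0],[39,-29,0,0,0,0,0],[0,0,0,0,0,0,0]]]'
```

```text
clock: 2.25
position: [0.2865, -0.5138, 0.334]
tool_rot: [3.141, -0.0, -0.001]
force: [1.2, -1.3, -0.1]
grip_width: 0.012
finger_force: 0.0
clock: 2.75
position: [0.4468, -0.3938, 0.3338]
tool_rot: [-3.139, -0.002, 0.008]
force: [-0.5, 1.0, -0.5]
grip_width: -0.0001
finger_force: 0.0
```

```bash
python3 -m jog '[[[0,-48,0,0,0,0,0],[0,-48,0,0,0,0,0],[0,-48,0,0,0,0,0],[0,-48,0,0,0,0,0],[0,-48,0,0,0,0,0]]]' >/dev/null; python3 -m jog '[[[0,-48,0,0,0,0,0],[0,-48,0,0,0,0,0],[0,-48,0,0,0,0,0],[0,-48,0,0,0,-0.008,0],[0,0,0,0,0,0,0]]]'; python3 - <<'E'
from h import *
o=st();f=bot.grab_frame("wrist");save(f,"w1.png",s=1.4)
for q in ["tubeB","home0","manifold"]:
    print(q,[(round(r["conf"],2),np.round(r["xyz"],3).tolist()) for r in bot.spot_point(q,f)][:5])
for t in tube(f,"tubeB",0.012,o): print(t)
E
python3 -m jog '[[[0,-48,0,0,0,0,0],[0,-48,0,0,0,0,0],[0,-48,0,0,0,0,0],[0,-48,0,0,0,0,0],[0,-48,0,0,0,0,0]]]' >/dev/null; python3 -m jog '[[[0,-40,0,0,0,0,0],[0,-40,0,0,0,0,0],[0,0,0,0,0,0,0]]]'
```

```text
clock: 3.75
position: [0.4413, 0.0384, 0.3343]
tool_rot: [-3.14, -0.001, 0.015]
force: [1.0, -0.6, 0.3]
grip_width: -0.0004
finger_force: 0.0
3.75 [0.4413 0.0384 0.3343] [-3.14e+00 -1.00e-03  1.50e-02] F [ 1.  -0.6  0.3] w -0.0004 ff 0.0
tubeB [(0.87, [0.456, 0.081, 0.011])]
home0 []
manifold []
(0.78, array([0.4623, 0.0781, 0.012 ]), 'ang', 3.03, 'len', 0.121, 'px', array([243., 156.]))
(0.55, array([ 0.6134, -0.2405,  0.012 ]), 'ang', 1.593, 'len', 0.051, 'px', array([536.,  21.]))
clock: 4.8
position: [0.4383, 0.3571, 0.3334]
tool_rot: [-3.14, 0.001, 0.012]
force: [-0.6, -1.3, 0.2]
grip_width: -0.0
finger_force: 0.0
```

View pics/w1.png

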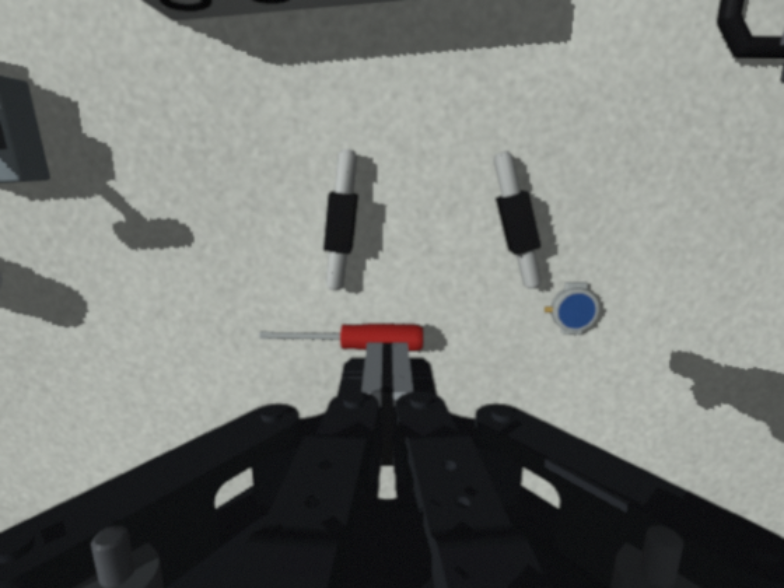

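```bash
python3 -m jog '[[[0,-3,41,0,0,0.012,0],[0,0,41,0,0,0,0],[0,0,41,0,0,0,0],[0,0,42,0,0,0,0],[0,0,0,0,0,0,0]]]'; python3 -m jog '[[[22,0,0,0,0,0,0],[22,0,0,0,0,0,0],[22,0,0,0,0,0,0],[22,0,0,0,0,0,0],[0,0,0,0,0,0,0]]]'; python3 -m jog '[[[-20,0,-40,0,0,0,0],[-20,0,-40,0,0,0,0],[-20,0,-40,0,0,0,0],[0,0,-40,0,0,0,0],[0,0,0,0,0,0,0.5]]]'
python3 - <<'E'
from h import *
for n in ("scene","wrist"):
    f=bot.grab_frame(n)
    if n=="wrist":save(f,"w2.png",s=1)
    print([(round(r["conf"],2),np.round(r["xyz"],3).tolist()) for r in bot.spot_point("toggle_tip",f)][:5])
E
```

```text
clock: 5.3
position: [0.438, 0.3535, 0.1647]
tool_rot: [3.136, 0.005, -0.005]
force: [-0.8, -1.4, 0.8]
grip_width: 0.0002
finger_force: 0.0
clock: 5.8
position: [0.5306, 0.3542, 0.1712]
tool_rot: [-3.141, -0.003, -0.008]
force: [-0.1, -1.1, -0.8]
grip_width: -0.0
finger_force: 0.0
clock: 6.3
position: [0.4676, 0.3564, 0.3364]
tool_rot: [-3.136, -0.007, -0.005]
force: [0.3, -0.2, -0.2]
grip_width: 0.0137
finger_force: 0.0
[(0.61, [0.568, 0.367, 0.106])]
[(0.79, [0.568, 0.362, 0.108])]
```

```bash
python3 -m jog '[[[10,48,0,0,0,0,0.6],[10,48,0,0,0,0,0.6],[10,48,0,0,0,0,0.6],[10,48,0,0,0,0,0.6],[10,48,0,0,0,0,0.6]]]' >/dev/null;python3 -m jog '[[[2,26,0,0,0,0,0.6],[0,0,0,0,0,0,0.6]]]'
python3 - <<'E'
from h import *
o=st()
for n in ("wrist","scene"):
    f=bot.grab_frame(n)
    if n=="wrist":save(f,"w3.png",s=1.4)
    for q in ["home0","manifold"]:
        print(q,[(round(r["conf"],2),np.round(r["xyz"],4).tolist()) for r in bot.spot_point(q,f)][:5])
E
```

```text
clock: 7.2
position: [0.5179, 0.0853, 0.3282]
tool_rot: [3.14, 0.002, -0.01]
force: [-0.7, 1.3, 0.6]
grip_width: 0.0509
finger_force: 0.0
7.2 [0.5179 0.0853 0.3282] [ 3.14e+00  2.00e-03 -1.00e-02] F [-0.7  1.3  0.6] w 0.0509 ff 0.0
home0 []
manifold [(0.68, [0.6568, 0.091, -0.0023])]
home0 [(0.96, [0.6066, 0.0019, 0.048]), (0.96, [0.5927, 0.1195, 0.0455]), (0.7, [0.6019, 0.0592, 0.0415]), (0.69, [0.5907, 0.1763, 0.0477])]
manifold [(0.8, [0.6588, 0.0969, 0.0007])]
```

View pics/w3.png

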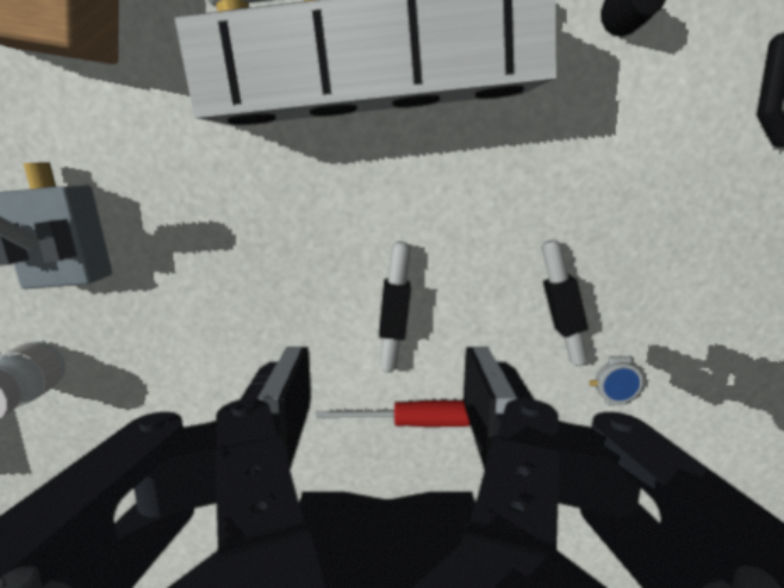

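```bash
python3 - <<'E'
from h import *
o=st();f=bot.grab_frame("wrist");g=f["img"].astype(float).mean(2)
P=[]
for (a,b) in [((236,103),(224,22)),((326,93),(317,10)),((417,83),(411,5)),((510,74),(507,5))]:
    a=np.array(a)/1.4;b=np.array(b)/1.4;pts=[]
    for t in np.linspace(.1,.9,15):
        c=a+(b-a)*t;r=int(round(c[1]));xs=np.arange(int(c[0])-7,int(c[0])+9);w=np.clip(130-g[r,xs],0,None)
        if w.sum()>0: pts.append(at(f,((w*xs).sum()/w.sum(),r),0.075,o)[:2])
    pts=np.array(pts);k=np.polyfit(pts[:,0],pts[:,1],1);print("slope",round(k[0],4),"mid",pts.mean(0).round(4), "resid",np.std(pts[:,1]-np.polyval(k,pts[:,0])).round(5));P.append(k)
for p in [(196,117),(556,77)]: print("front corner",at(f,np.array(p)/1.4,0.075,o).round(4))
# tubes: dark body centroid & stub ends by trace
for t in tube(f,"tubeB",0.012,o)+tube(f,"tubeD",0.012,o): print(t)
for q in [((401,243),(390,369)),((551,242),(581,362))]:
    a,b=[at(f,np.array(x)/1.4,0.012,o) for x in q];print("tube",((a+b)/2).round(4),"ang",np.arctan2(a[1]-b[1],a[0]-b[0]).round(3),np.linalg.norm(a-b).round(3))
E
```

```text
7.5 [0.5177 0.0908 0.3287] [-3.141e+00  1.000e-03 -3.000e-03] F [0.9 0.6 0.3] w 0.0514 ff 0.0
slope 0.0864 mid [0.6478 0.1856] resid 0.00012
slope 0.0872 mid [0.654  0.1259] resid 0.00015
slope 0.0951 mid [0.6581 0.0663] resid 0.00015
slope 0.1067 mid [0.6608 0.0062] resid 0.00015
front corner [0.6148 0.2171 0.075 ]
front corner [ 0.6386 -0.0207  0.075 ]
(0.9, array([0.4621, 0.0775, 0.012 ]), 'ang', 3.035, 'len', 0.122, 'px', array([287., 219.]))
(0.71, array([ 0.637 , -0.2161,  0.012 ]), 'ang', 0.214, 'len', 0.082, 'px', array([552.,  67.]))
(0.45, array([0.3562, 0.083 , 0.012 ]), 'ang', 1.568, 'len', 0.141, 'px', array([282., 294.]))
(0.87, array([ 0.4644, -0.0724,  0.012 ]), 'ang', 0.331, 'len', 0.123, 'px', array([407., 216.]))
tube [0.4598 0.0827 0.012 ] ang -0.081 0.118
tube [ 0.4632 -0.0692  0.012 ] ang 0.329 0.118
```

```bash
python3 -m jog '[[[-14,40,25,0,0,0,0.7],[-14,40,25,0,0,0,0.7],[-14,40,25,0,0,0,0.7],[-15,41,25,0,0,0,0.7],[0,0,0,0,0,-0.11,0.7]]]' >/dev/null;python3 -m jog '[[[0,0,0,0,0,-0.11,0.7],[0,0,0,0,0,-0.11,0.7],[0,0,0,0,0,0,0.7],[0,0,0,0,0,0,0.7]]]'
python3 - <<'E'
from h import *
o=st();f=bot.grab_frame("wrist");save(f,"w4.png",s=1)
for t in tube(f,"tubeD",0.012,o): print(t)
print([(round(r["conf"],2),np.round(r["xyz"],4).tolist()) for r in bot.spot_point("tubeD",f)][:5])
E
```

```text
clock: 8.55
position: [0.4603, -0.0707, 0.2291]
tool_rot: [-3.142, -0.0, 0.322]
force: [-0.5, 0.3, -0.1]
grip_width: 0.0597
finger_force: 0.0
8.55 [ 0.4603 -0.0707  0.2291] [-3.142 -0.     0.322] F [-0.5  0.3 -0.1] w 0.0597 ff 0.0
(0.69, array([ 0.4649, -0.0731,  0.012 ]), 'ang', 0.324, 'len', 0.121, 'px', array([280., 190.]))
[(0.75, [0.4611, -0.0698, 0.0112])]
```

```bash
python3 -m jog '[[[1,0,38,0,0,0,0.7],[1,0,38,0,0,0,0.7],[1,0,38,0,0,0,0.7],[0,0,38,0,0,0,0.7],[0,0,0,0,0,0,0.7]]]';python3 -m jog '[[[0,0,0,0,0,0,0],[0,0,0,0,0,0,0],[0,0,0,0,0,0,0],[0,0,0,0,0,0,0],[0,0,0,0,0,0,0]]]' 60
```

```text
clock: 9.2
position: [0.4612, -0.0693, 0.0736]
tool_rot: [-3.139, 0.006, 0.325]
force: [1.2, -0.5, 1.1]
grip_width: 0.0595
finger_force: 0.0
clock: 9.7
position: [0.4641, -0.07, 0.0792]
tool_rot: [3.14, -0.003, 0.325]
force: [-3.0, 0.8, 13.5]
grip_width: 0.0228
finger_force: 58.6
```

```bash
python3 -m jog '[[[0,0,-36,0,0,0,0],[0,0,-36,0,0,0,0],[0,0,0,0,0,0.12,0],[0,0,0,0,0,0.106,0],[31,-19,0,0,0,0,0]]]' >/dev/null;python3 -m jog '[[[30,-19,0,0,0,0,0],[30,-18,0,0,0,0,0],[0,0,0,0,0,0,0],[0,0,0,0,0,0,0],[0,0,0,0,0,0,0]]]'
python3 - <<'E'
from h import *
o=st();f=bot.grab_frame("wrist");save(f,"w5.png",s=1.4)
for t in tube(f,"tubeD",o["position"][2]-.0655,o): print(t)
print([(round(r["conf"],2),np.round(r["xyz"],4).tolist()) for r in bot.spot_point("home0",f)][:5])
E
```

```text
clock: 10.7
position: [0.5476, -0.0058, 0.1499]
tool_rot: [3.141, -0.001, 0.099]
force: [-0.3, -0.5, -1.1]
grip_width: 0.0228
finger_force: 60.0
10.7 [ 0.5476 -0.0058  0.1499] [ 3.141e+00 -1.000e-03  9.900e-02] F [-0.3 -0.5 -1.1] w 0.0228 ff 60.0
(0.91, array([ 0.5581, -0.0059,  0.0844]), 'ang', 0.099, 'len', 0.103, 'px', array([277., 249.]))
(0.26, array([0.6377, 0.0408, 0.0844]), 'ang', 1.666, 'len', 0.133, 'px', array([175.,  43.]))
[]
```

View pics/w5.png

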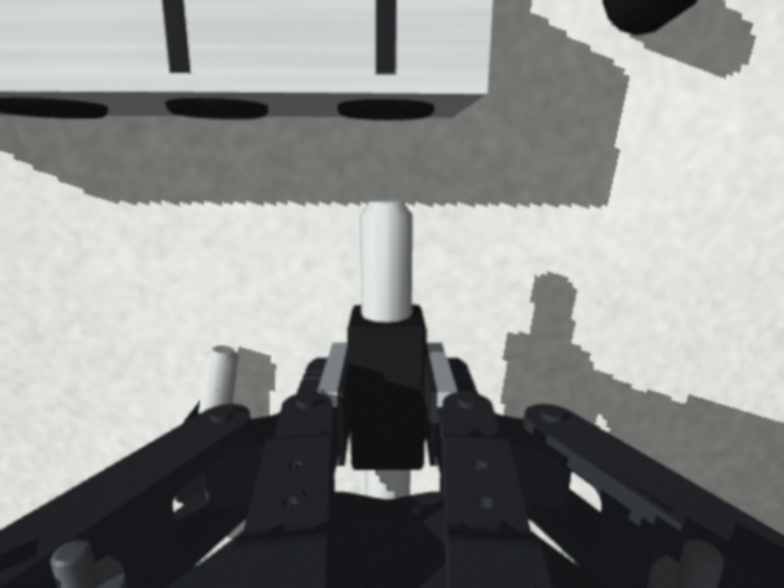

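```bash
python3 -m jog '[[[0,0,20,0,0,0,0],[0,0,19,0,0,0,0],[0,0,0,0,0,0,0],[0,0,0,0,0,0,0]]]';python3 -m jog '[[[12,0,0,0,0,0,0],[10,0,0,0,0,0,0],[6,0,0,0,0,0,0],[6,0,0,0,0,0,0],[0,0,0,0,0,0,0]]]';python3 -m jog '[[[4,0,0,0,0,0,0],[0,0,0,0,0,0,0]]]'
```

```text
clock: 11.25
position: [0.5479, -0.0054, 0.1104]
tool_rot: [3.142, 0.001, 0.099]
force: [-0.3, 0.3, 0.2]
grip_width: 0.0226
finger_force: 60.0
clock: 11.75
position: [0.5822, -0.0018, 0.1103]
tool_rot: [3.141, 0.0, 0.1]
force: [-1.4, -0.9, 4.7]
grip_width: 0.0225
finger_force: 60.8
clock: 11.95
position: [0.5858, -0.0014, 0.1103]
tool_rot: [3.141, 0.0, 0.1]
force: [2.1, 0.2, 6.5]
grip_width: 0.0227
finger_force: 61.0
```

```bash
python3 -m jog '[[[5,0,-1,0,0,0,0],[5,0,0,0,0,0,0],[0,0,0,0,0,0,0]]]';python3 -m jog '[[[4,0,0,0,0,0,0],[4,0,0,0,0,0,0],[0,0,0,0,0,0,0]]]';python3 -m jog '[[[3,0,0,0,0,0,0],[3,0,0,0,0,0,0],[0,0,0,0,0,0,0]]]'
```

```text
clock: 12.25
position: [0.5962, -0.0004, 0.1111]
tool_rot: [3.141, 0.0, 0.1]
force: [-1.4, -1.7, 2.2]
grip_width: 0.0229
finger_force: 60.7
clock: 12.55
position: [0.6034, 0.0003, 0.111]
tool_rot: [3.141, 0.001, 0.1]
force: [-6.6, -0.9, 7.9]
grip_width: 0.0225
finger_force: 61.3
clock: 12.85
position: [0.6088, 0.0008, 0.111]
tool_rot: [3.141, 0.003, 0.1]
force: [-10.6, -1.9, 11.0]
grip_width: 0.0224
finger_force: 61.7
```

```bash
python3 -m jog '[[[2,0,-1,0,0,0,0],[2,0,0,0,0,0,0],[0,0,0,0,0,0,0]]]';python3 -m jog '[[[2,0,0,0,0,0,0],[2,0,0,0,0,0,0],[0,0,0,0,0,0,0]]]'
```

```text
clock: 13.15
position: [0.6096, 0.0008, 0.111]
tool_rot: [3.141, 0.01, 0.099]
force: [-30.6, -2.4, 18.2]
grip_width: 0.0229
finger_force: 62.7
clock: 13.45
position: [0.6121, 0.0008, 0.1106]
tool_rot: [3.141, 0.014, 0.099]
force: [-39.7, -4.1, 21.1]
grip_width: 0.0226
finger_force: 63.8
```

```bash
python3 -m jog '[[[-2,0,0,0,0,0,0.5],[0,0,0,0,0,0,0.5],[0,0,0,0,0,0,0.5],[0,0,0,0,0,0,0.5],[0,0,-20,0,0,0,0.5]]]';python3 -m jog '[[[0,0,-50,0,0,0,0.5],[0,0,-50,0,0,0,0.5],[0,0,0,0,0,0.1,0.7],[0,0,0,0,0,0.085,0.7],[-39,-17,0,0,0,0,0.7]]]';python3 -m jog '[[[-39,-17,0,0,0,0,0.7],[-39,-17,0,0,0,0,0.7],[-39,-16,0,0,0,0,0.7],[0,0,0,0,0,0,0.7],[0,0,0,0,0,0,0.7]]]'
python3 - <<'E'
from h import *
o=st();f=bot.grab_frame("wrist");save(f,"w6.png",s=1)
for t in tube(f,"tubeB",0.012,o): print(t)
print([(round(r["conf"],2),np.round(r["xyz"],4).tolist()) for r in bot.spot_point("tubeB",f)][:5])
f=bot.grab_frame("scene")
print([(round(r["conf"],2),np.round(r["xyz"],4).tolist()) for r in bot.spot_point("tubeB",f)][:5])
for r in bot.trace("tubeB",f): print(round(r["conf"],2),np.argwhere(r["region"]).mean(0))
save(f,"s6.png",(250,150,400,300),4)
E
```

```text
clock: 13.95
position: [0.6149, 0.0018, 0.1303]
tool_rot: [-3.141, 0.003, 0.1]
force: [-0.3, 0.5, 0.2]
grip_width: 0.0426
finger_force: 0.0
clock: 14.45
position: [0.5807, 0.0201, 0.2323]
tool_rot: [3.141, -0.003, -0.092]
force: [-0.4, 2.0, -1.0]
grip_width: 0.06
finger_force: 0.0
clock: 14.95
position: [0.4662, 0.0822, 0.2326]
tool_rot: [-3.141, -0.001, -0.084]
force: [0.2, -0.3, -0.5]
grip_width: 0.0595
finger_force: 0.0
14.95 [0.4662 0.0822 0.2326] [-3.141e+00 -1.000e-03 -8.400e-02] F [ 0.2 -0.3 -0.5] w 0.0595 ff 0.0
(0.64, array([0.462 , 0.0771, 0.012 ]), 'ang', 3.061, 'len', 0.121, 'px', array([282., 197.]))
[(0.84, [0.4571, 0.079, 0.0098])]
[(0.55, [0.4566, 0.0759, 0.0127]), (0.36, [0.6046, 0.0024, 0.0428])]
0.46 [195.29891304 278.57065217]
```

View pics/s6.png

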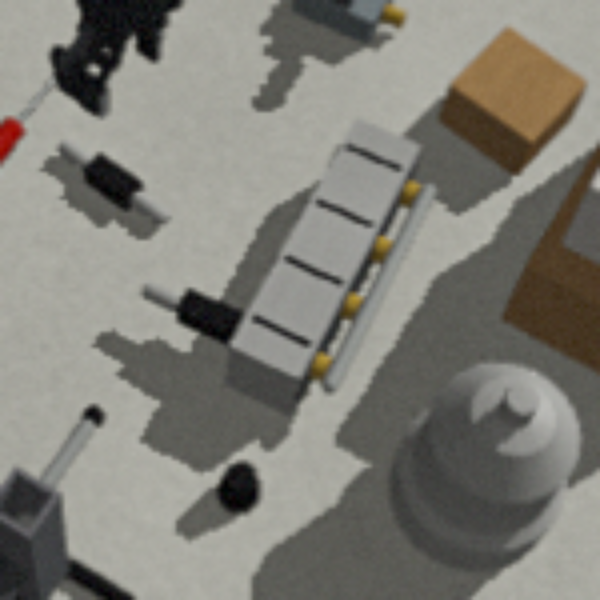

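```bash
python3 -m jog '[[[-6,3,38,0,0,0,0.7],[0,0,38,0,0,0,0.7],[0,0,38,0,0,0,0.7],[0,0,37,0,0,0,0.7],[0,0,0,0,0,0,0.7]]]';python3 -m jog '[[[0,0,0,0,0,0,0],[0,0,0,0,0,0,0],[0,0,0,0,0,0,0],[0,0,0,0,0,0,0],[0,0,0,0,0,0,0]]]' 60
```

```text
clock: 15.75
position: [0.4581, 0.0787, 0.0775]
tool_rot: [3.139, 0.006, -0.085]
force: [0.6, -0.7, 0.6]
grip_width: 0.0598
finger_force: 0.0
clock: 16.25
position: [0.4607, 0.0794, 0.0831]
tool_rot: [-3.141, -0.003, -0.086]
force: [-2.6, -0.4, 11.3]
grip_width: 0.0222
finger_force: 58.5
```

```bash
python3 -m jog '[[[0,0,-36,0,0,0,0],[0,0,-36,0,0,0,0],[0,0,0,0,0,-0.1,0],[0,0,0,0,0,-0.085,0],[26,-30,0,0,0,0,0]]]' >/dev/null;python3 -m jog '[[[26,-29,0,0,0,0,0],[26,-29,0,0,0,0,0],[0,0,0,0,0,0,0],[0,0,0,0,0,0,0],[0,0,0,0,0,0,0]]]'
python3 - <<'E'
from h import *
o=st();f=bot.grab_frame("wrist");save(f,"w7.png",s=1.4)
for t in tube(f,"tubeB",o["position"][2]-.071,o): print(t)
E
```

```text
clock: 17.25
position: [0.5285, 0.1738, 0.154]
tool_rot: [3.141, -0.001, 0.099]
force: [-0.1, 0.2, -1.0]
grip_width: 0.0225
finger_force: 59.9
17.25 [0.5285 0.1738 0.154 ] [ 3.141e+00 -1.000e-03  9.900e-02] F [-0.1  0.2 -1. ] w 0.0225 ff 59.9
```

View pics/w7.png

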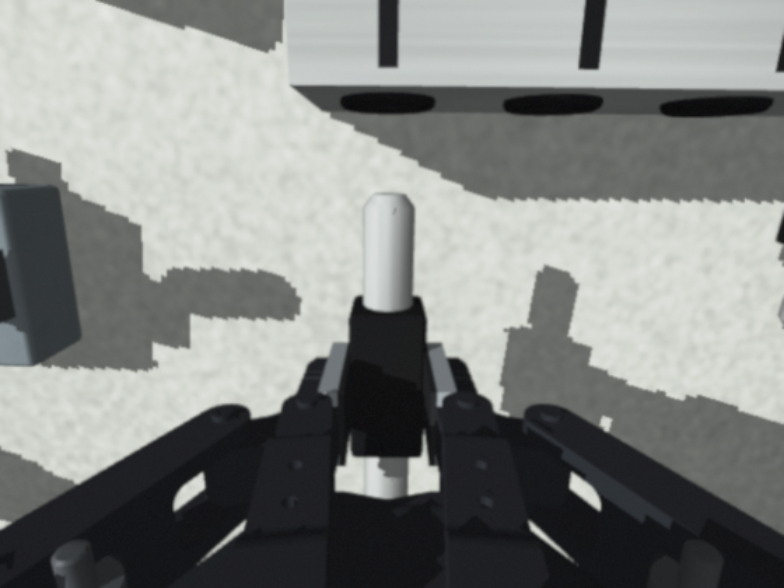

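```bash
python3 -m jog '[[[0,0,19,0,0,0,0],[0,0,19,0,0,0,0],[0,0,0,0,0,0,0],[0,0,0,0,0,0,0]]]';python3 -m jog '[[[12,0,0,0,0,0,0],[10,0,0,0,0,0,0],[6,0,0,0,0,0,0],[6,0,0,0,0,0,0],[0,0,0,0,0,0,0]]]';python3 -m jog '[[[6,0,0,0,0,0,0],[0,0,0,0,0,0,0]]]'
```

```text
clock: 17.75
position: [0.5286, 0.1742, 0.1155]
tool_rot: [3.141, 0.0, 0.099]
force: [-0.1, 0.3, 0.8]
grip_width: 0.0222
finger_force: 59.9
clock: 18.25
position: [0.5631, 0.1779, 0.1152]
tool_rot: [-3.141, -0.001, 0.099]
force: [-0.3, -0.4, -0.8]
grip_width: 0.0228
finger_force: 59.9
clock: 18.45
position: [0.569, 0.1785, 0.1152]
tool_rot: [3.142, -0.001, 0.099]
force: [1.9, -0.2, 1.7]
grip_width: 0.0221
finger_force: 60.3
```

```bash
python3 -m jog '[[[5,0,0,0,0,0,0],[4,0,0,0,0,0,0],[0,0,0,0,0,0,0]]]';python3 -m jog '[[[4,0,0,0,0,0,0],[3,0,0,0,0,0,0],[0,0,0,0,0,0,0]]]';python3 -m jog '[[[3,0,0,0,0,0,0],[2,0,0,0,0,0,0],[0,0,0,0,0,0,0]]]'
```

```text
clock: 18.75
position: [0.5772, 0.1793, 0.115]
tool_rot: [3.141, 0.002, 0.1]
force: [-6.1, -2.3, 7.0]
grip_width: 0.0223
finger_force: 61.0
clock: 19.05
position: [0.5833, 0.1798, 0.1149]
tool_rot: [3.141, 0.003, 0.1]
force: [-12.0, -4.3, 11.5]
grip_width: 0.0226
finger_force: 61.6
clock: 19.35
position: [0.588, 0.1802, 0.115]
tool_rot: [3.141, 0.004, 0.1]
force: [-14.9, -4.3, 14.7]
grip_width: 0.0225
finger_force: 61.9
```

```bash
python3 -m jog '[[[2,0,-1,0,0,0,0],[2,0,0,0,0,0,0],[0,0,0,0,0,0,0]]]';python3 -m jog '[[[2,0,0,0,0,0,0],[0,0,0,0,0,0,0]]]';
```

```text
clock: 19.65
position: [0.5907, 0.1805, 0.1153]
tool_rot: [3.14, 0.007, 0.1]
force: [-20.2, -4.5, 11.4]
grip_width: 0.0223
finger_force: 61.6
clock: 19.85
position: [0.5913, 0.1803, 0.115]
tool_rot: [3.139, 0.01, 0.1]
force: [-30.4, -7.1, 18.4]
grip_width: 0.0224
finger_force: 62.4
```

```bash
python3 -m jog '[[[-2,0,0,0,0,0,0.5],[0,0,0,0,0,0,0.5],[0,0,0,0,0,0,0.5],[0,0,0,0,0,0,0.5],[0,0,-20,0,0,0,0.5]]]';python3 -m jog '[[[0,0,-50,0,0,0,0.5],[0,0,-50,0,0,0,0.5],[0,0,-50,0,0,0,0.5],[0,0,-25,0,0,0,0.5],[0,0,0,0,0,0,0.5]]]'
python3 - <<'E'
from h import *
o=st();print(np.round(o["qpos"],2))
f=bot.grab_frame("scene");save(f,"s8.png",(250,150,400,300),4)
for q in ["tubeB","tip_bar","holder_hinge"]: print([(round(r["conf"],2),np.round(r["xyz"],4).tolist()) for r in bot.spot_point(q,f)][:5])
f=bot.grab_frame("top")
for q in ["tip_bar","holder_hinge"]: print([(round(r["conf"],2),np.round(r["xyz"],4).tolist()) for r in bot.spot_point(q,f)][:5])
E
```

```text
clock: 20.35
position: [0.5925, 0.1808, 0.1343]
tool_rot: [3.141, 0.003, 0.1]
force: [-0.3, -0.5, -0.4]
grip_width: 0.0429
finger_force: 0.0
clock: 20.85
position: [0.5946, 0.1815, 0.3153]
tool_rot: [-3.14, -0.006, 0.1]
force: [1.2, -0.6, -0.7]
grip_width: 0.0423
finger_force: 0.0
20.85 [0.5946 0.1815 0.3153] [-3.14  -0.006  0.1  ] F [ 1.2 -0.6 -0.7] w 0.0423 ff 0.0
[-0.33  0.5  -0.09  1.6   0.05  1.04 -1.91]
[(0.7, [0.5875, 0.1767, 0.0443])]
[(0.81, [0.6098, -0.2018, 0.1879])]
[(0.66, [0.6108, -0.255, 0.123])]
[(0.65, [0.6127, -0.1969, 0.1876])]
[(0.86, [0.6133, -0.2563, 0.1238])]
```

View pics/s8.png

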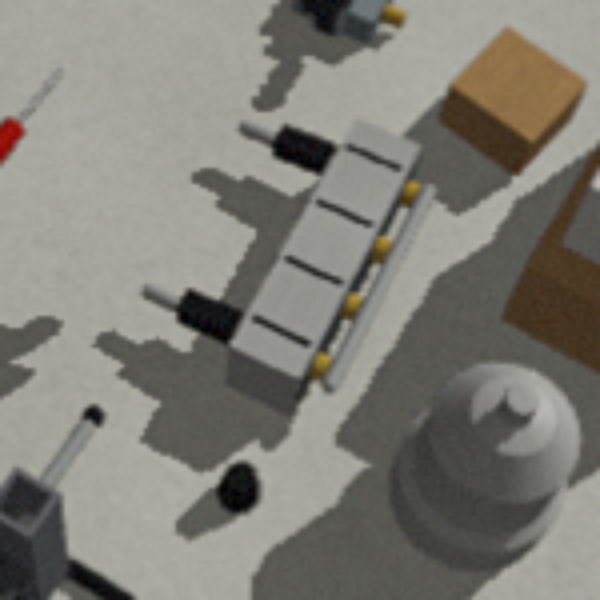

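```bash
for i in 1 2; do python3 -m jog '[[[0,0,0,0,0,-0.147,0.5],[0,0,0,0,0,-0.147,0.5],[0,0,0,0,0,-0.147,0.5],[0,0,0,0,0,-0.147,0.5],[0,0,0,0,0,-0.147,0.5]]]'|sed -n 2,3p; done; python3 -m jog '[[[-48,2,0,0,0,0,0.7],[-48,2,0,0,0,0,0.7],[-48,2,0,0,0,0,0.7],[-48,2,0,0,0,0,0.7],[-48,2,0,0,0,0,0.7]]]' | sed -n 2,3p; python3 -m jog '[[[-48,2,0,0,0,0,0.7],[-48,2,0,0,0,0,0.7],[-46,2,0,0,0,0,0.7],[0,0,0,0,0,0,0.7],[0,0,0,0,0,0,0.7]]]'
```

```text
position: [0.5932, 0.181, 0.3104]
tool_rot: [-3.141, 0.001, 0.841]
position: [0.5933, 0.181, 0.3104]
tool_rot: [-3.141, 0.0, 1.576]
position: [0.6028, -0.0609, 0.3105]
tool_rot: [-3.141, -0.0, 1.57]
clock: 23.2
position: [0.6086, -0.202, 0.3101]
tool_rot: [-3.14, -0.001, 1.568]
force: [0.0, 1.1, -0.1]
grip_width: 0.0596
finger_force: 0.0
```

```bash
python3 -m jog '[[[1,3,32,0,0,0,0.7],[0,0,32,0,0,0,0.7],[0,0,0,0,0,0,0.7],[0,0,0,0,0,0,0],[0,0,0,0,0,0,0]]]' 20;python3 -m jog '[[[0,0,0,0,0,0,0],[0,0,0,0,0,0,0],[0,0,0,0,0,0,0],[0,0,0,0,0,0,0]]]'
```

```text
clock: 23.7
position: [0.6127, -0.1995, 0.2488]
tool_rot: [3.14, 0.0, 1.57]
force: [-0.8, 0.0, -0.4]
grip_width: 0.0316
finger_force: 0.0
clock: 24.1
position: [0.6119, -0.1999, 0.2485]
tool_rot: [3.141, 0.0, 1.57]
force: [-6.3, 2.3, 9.1]
grip_width: 0.0113
finger_force: 20.8
```

```bash
python3 -m jog '[[[0,-9.7,0.7,0,0,0,0],[0,-9.5,2.2,0,0,0,0],[0,-9,3.5,0,0,0,0],[0,-8.5,5,0,0,0,0],[0,0,0,0,0,0,0]]]';python3 -m jog '[[[0,-7.6,6.1,0,0,0,0],[0,-6.6,7.1,0,0,0,0],[0,-5.5,8,0,0,0,0],[0,-4.2,8.8,0,0,0,0],[0,0,0,0,0,0,0]]]';python3 -m jog '[[[0,-2.8,9.3,0,0,0,0],[0,-1.4,9.7,0,0,0,0],[0,0,0,0,0,0,0]]]'
```

```text
clock: 24.6
position: [0.5735, -0.2001, 0.2349]
tool_rot: [-3.139, -0.0, 1.569]
force: [-4.0, -0.1, 2.1]
grip_width: 0.0111
finger_force: 20.9
clock: 25.1
position: [0.5508, -0.2, 0.2042]
tool_rot: [-3.141, -0.0, 1.57]
force: [3.9, -2.3, -3.3]
grip_width: 0.0109
finger_force: 20.7
clock: 25.4
position: [0.547, -0.1999, 0.185]
tool_rot: [-3.141, -0.0, 1.57]
force: [4.6, -2.6, -1.9]
grip_width: 0.0116
finger_force: 21.3
```

Slow for the last part (slide-out), then pause and look.

```bash
python3 -m jog '[[[0,0,9.8,0,0,0,0],[0,1.3,9.6,0,0,0,0],[0,1.5,5,0,0,0,0],[0,1.3,4.6,0,0,0,0],[0,0,0,0,0,0,0]]]';python3 -m jog '[[[0,1.5,4,0,0,0,0],[0,2,4,0,0,0,0],[0,0,0,0,0,0,0],[0,0,0,0,0,0,0],[0,0,0,0,0,0,0]]]';python3 - <<'E'
from h import *
f=bot.grab_frame("top");save(f,"t9.png",(330,130,480,280),4)
print([(round(r["conf"],2),np.round(r["xyz"],4).tolist()) for r in bot.spot_point("tubeA",f)][:5])
for t in tube(f,"tubeA",0.012): print(t)
E
```

```text
clock: 25.9
position: [0.5508, -0.1998, 0.1566]
tool_rot: [-3.14, -0.0, 1.57]
force: [-1.9, -0.9, -1.2]
grip_width: 0.0114
finger_force: 22.3
clock: 26.4
position: [0.5537, -0.1998, 0.1492]
tool_rot: [-3.139, -0.0, 1.57]
force: [-5.3, 0.2, -5.3]
grip_width: 0.0109
finger_force: 22.3
[(0.23, [0.57, 0.3632, 0.1046])]
```

View pics/t9.png

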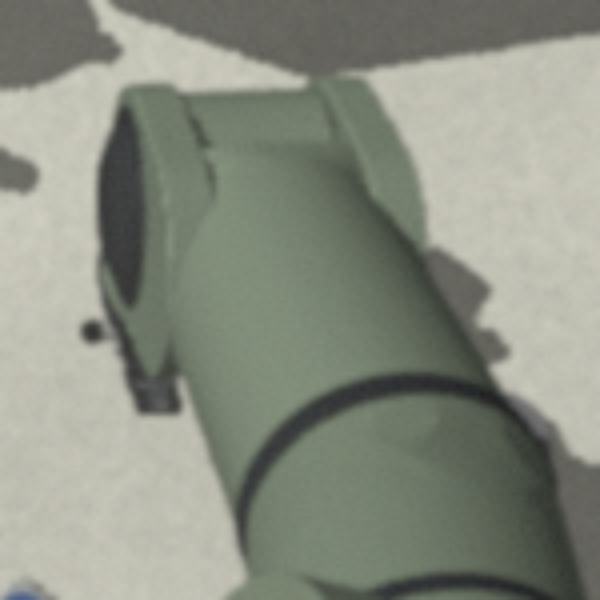

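```bash
python3 - <<'E'
from h import *
f=bot.grab_frame("scene");save(f,"s10.png",(150,180,350,330),4)
for q in ["tubeA","tip_bar"]: print([(round(r["conf"],2),np.round(r["xyz"],4).tolist()) for r in bot.spot_point(q,f)][:5])
for t in tube(f,"tubeA",0.012): print(t)
E
```

```text
[(0.62, [0.4771, -0.2531, 0.0246])]
[(0.76, [0.5544, -0.2017, 0.0992]), (0.3, [0.3566, 0.0805, 0.0073])]
(0.77, array([ 0.4597, -0.2532,  0.012 ]), 'ang', 0.117, 'len', 0.079, 'px', array([219., 271.]))
(0.3, array([ 0.5987, -0.2606,  0.012 ]), 'ang', 3.081, 'len', 0.195, 'px', array([254., 297.]))
(0.17, array([0.5638, 0.1976, 0.012 ]), 'ang', 0.133, 'len', 0.08, 'px', array([321., 185.]))
```

View pics/s10.png

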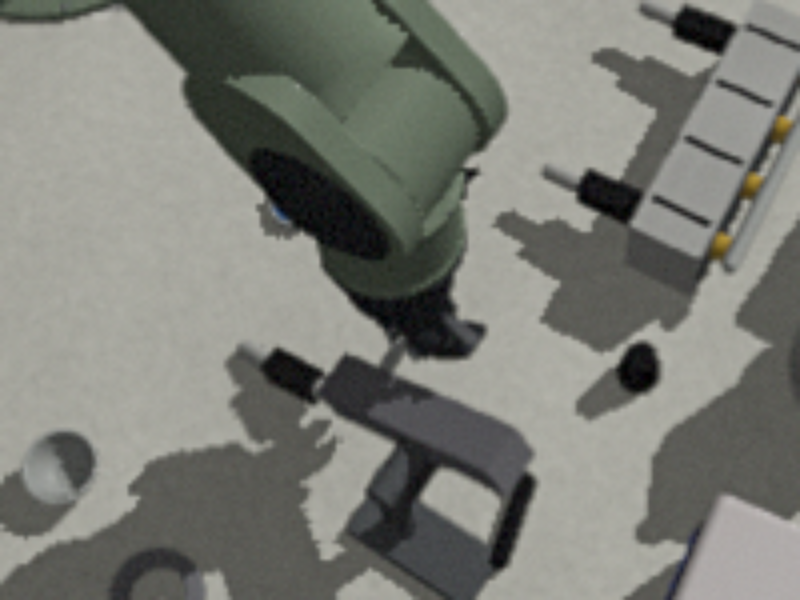

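```bash
python3 -m jog '[[[0,0,0,0,0,0,0],[0,0,0,0,0,0,0],[0,0,0,0,0,0,0],[0,0,0,0,0,0,0],[0,0,0,0,0,0,0]]]'|sed -n 2p; python3 - <<'E'
from h import *
f=bot.grab_frame("scene")
for q in ["tubeA"]: print([(round(r["conf"],2),np.round(r["xyz"],4).tolist()) for r in bot.spot_point(q,f)][:5])
E
python3 -m jog '[[[0,-2,-4,0,0,0,0],[0,-1.5,-4,0,0,0,0],[0,-1.3,-4.6,0,0,0,0],[0,-1.5,-5,0,0,0,0],[0,0,0,0,0,0,0]]]'|sed -n 2p
python3 -m jog '[[[0,-1.3,-9.6,0,0,0,0],[0,0,-9.8,0,0,0,0],[0,1.4,-9.7,0,0,0,0],[0,2.8,-9.3,0,0,0,0],[0,0,0,0,0,0,0]]]'
 python3 - <<'E'
from h import *
f=bot.grab_frame("scene")
for q in ["tubeA"]: print([(round(r["conf"],2),np.round(r["xyz"],4).tolist()) for r in bot.spot_point(q,f)][:5])
for t in tube(f,"tubeA",0.012): print(t)
E
```

```text
position: [0.5537, -0.1998, 0.1493]
[(0.61, [0.4744, -0.2551, 0.0147])]
position: [0.548, -0.1999, 0.1681]
clock: 28.35
position: [0.5518, -0.1998, 0.2075]
tool_rot: [3.141, 0.0, 1.57]
force: [-7.8, 2.1, 5.7]
grip_width: 0.0111
finger_force: 21.1
[(0.78, [0.4737, -0.2568, 0.0143])]
(0.82, array([ 0.4769, -0.2577,  0.012 ]), 'ang', 0.118, 'len', 0.122, 'px', array([223., 275.]))
(0.55, array([ 0.5795, -0.2119,  0.012 ]), 'ang', 3.04, 'len', 0.195, 'px', array([258., 281.]))
(0.36, array([0.661, 0.108, 0.012]), 'ang', 1.667, 'len', 0.286, 'px', array([333., 218.]))
```

```bash

python3 -m jog '[[[0,4.2,-8.8,0,0,0,0],[0,5.5,-8,0,0,0,0],[0,6.6,-7.1,0,0,0,0],[0,7.6,-6.1,0,0,0,0],[0,0,0,0,0,0,0]]]'|sed -n 2,4p
python3 -m jog '[[[0,8.5,-5,0,0,0,0],[0,9,-3.5,0,0,0,0],[0,9.5,-2.2,0,0,0,0],[0,9.7,-0.7,0,0,0,0],[0,0,0,0,0,0,0]]]'
```

```text
position: [0.5764, -0.1998, 0.2376]
tool_rot: [3.14, 0.001, 1.57]
force: [-7.1, 1.8, 13.6]
clock: 29.5
position: [0.6121, -0.2, 0.2473]
tool_rot: [-3.14, 0.0, 1.57]
force: [-11.5, 1.2, 8.9]
grip_width: 0.0109
finger_force: 22.0
```

```bash

python3 -m jog '[[[0,0,0,0,0,0,0.6],[0,0,0,0,0,0,0.6],[0,0,0,0,0,0,0.6],[0,0,-40,0,0,0,0.6],[0,0,-40,0,0,0,0.6]]]'|sed -n 2,4p
python3 -m jog '[[[0,0,0,0,0,0.147,0.7],[0,0,0,0,0,0.147,0.7],[0,0,0,0,0,0.147,0.7],[0,0,0,0,0,0.147,0.7],[0,0,0,0,0,0.147,0.7]]]'|sed -n 2,3p
python3 -m jog '[[[0,0,0,0,0,0.147,0.7],[0,0,0,0,0,0.147,0.7],[0,0,0,0,0,0.147,0.7],[0,0,0,0,0,0.147,0.7],[0,0,0,0,0,0.147,0.7]]]'|sed -n 2,3p
python3 -m jog '[[[-36,10,0,0,0,0,0.7],[-36,10,0,0,0,0,0.7],[-36,10,0,0,0,0,0.7],[-35,11,0,0,0,0,0.7],[0,0,0,0,0,0,0.7]]]'
python3 -m jog '[[[0,0,50,0,0,0,0.7],[0,0,45,0,0,0,0.7],[0,0,0,0,0,0,0.7],[0,0,0,0,0,0,0.7]]]' | sed -n 2,3p
 python3 - <<'E'
from h import *
f=bot.grab_frame("scene")
print([(round(r["conf"],2),np.round(r["xyz"],4).tolist()) for r in bot.spot_point("tip_bar",f)][:5])
o=st();f=bot.grab_frame("wrist");save(f,"w11.png",s=1)
print([(round(r["conf"],2),np.round(r["xyz"],4).tolist()) for r in bot.spot_point("tubeA",f)][:5])
for t in tube(f,"tubeA",0.012,o): print(t)
E
```

```text
position: [0.6118, -0.1998, 0.3275]
tool_rot: [-3.14, -0.001, 1.57]
force: [1.0, 0.3, 0.8]
position: [0.6122, -0.1999, 0.3272]
tool_rot: [3.141, -0.0, 0.829]
position: [0.6122, -0.1999, 0.3272]
tool_rot: [3.142, -0.001, 0.094]
clock: 31.5
position: [0.4702, -0.2575, 0.3277]
tool_rot: [3.14, 0.001, 0.095]
force: [1.0, -0.4, -0.4]
grip_width: 0.0599
finger_force: 0.0
position: [0.4743, -0.255, 0.2329]
tool_rot: [-3.141, 0.0, 0.1]
[(0.89, [0.6087, -0.2029, 0.1902]), (0.47, [0.5897, 0.1812, 0.0488])]
32.0 [ 0.4748 -0.2553  0.2342] [ 3.14e+00 -3.00e-03  1.00e-01] F [-0.3 -0.6  0.2] w 0.06 ff 0.0
[(0.8, [0.475, -0.2521, 0.0149])]
(0.75, array([ 0.4803, -0.2597,  0.012 ]), 'ang', 0.103, 'len', 0.121, 'px', array([280., 188.]))
```

View pics/w11.png

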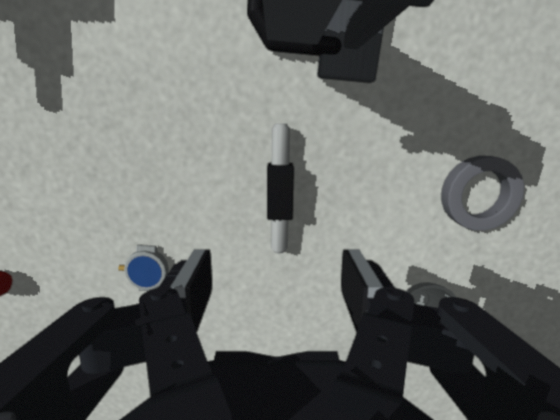

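```bash
python3 -m jog '[[[0,0,38,0,0,0,0.7],[0,0,38,0,0,0,0.7],[0,0,38,0,0,0,0.7],[0,0,40,0,0,0,0.7],[0,0,0,0,0,0,0.7]]]'|sed -n 2,4p;python3 -m jog '[[[0,0,0,0,0,0,0],[0,0,0,0,0,0,0],[0,0,0,0,0,0,0],[0,0,0,0,0,0,0],[0,0,0,0,0,0,0]]]' 60; python3 -m jog '[[[0,0,0,0,0,0,0]]]'
```

```text
position: [0.4723, -0.2541, 0.0749]
tool_rot: [-3.139, 0.005, 0.1]
force: [-0.1, 0.7, 0.8]
clock: 33.15
position: [0.4748, -0.2555, 0.0806]
tool_rot: [3.14, -0.003, 0.1]
force: [-1.5, 0.7, 15.2]
grip_width: 0.0225
finger_force: 59.0
clock: 33.25
position: [0.4748, -0.2556, 0.0806]
tool_rot: [3.14, -0.003, 0.1]
force: [-2.6, 1.0, 14.3]
grip_width: 0.0226
finger_force: 59.0
```

```bash
python3 -m jog '[[[0,0,-47,0,0,0,0],[0,0,-47,0,0,0,0],[0,-44,0,0,0,0,0],[16,-43,0,0,0,0,0],[16,-43,0,0,0,0,0]]]' >/dev/null;python3 -m jog '[[[16,-43,0,0,0,0,0],[16,-43,0,0,0,0,0],[16,-43,0,0,0,0,0],[17,-43,0,0,0,0,0],[0,0,0,0,0,0,0]]]' >/dev/null; python3 -m jog '[[[0,0,20,0,0,0,0],[0,0,0,0,0,0,0],[0,0,0,0,0,0,0]]]'
python3 - <<'E'
from h import *
o=st();f=bot.grab_frame("wrist");save(f,"w12.png",s=1.4)
E
```

```text
clock: 34.55
position: [0.5403, 0.0548, 0.1532]
tool_rot: [-3.142, -0.001, 0.099]
force: [0.7, 0.1, -0.8]
grip_width: 0.0225
finger_force: 60.0
34.55 [0.5403 0.0548 0.1532] [-3.142e+00 -1.000e-03  9.900e-02] F [ 0.7  0.1 -0.8] w 0.0225 ff 60.0
```

View pics/w12.png

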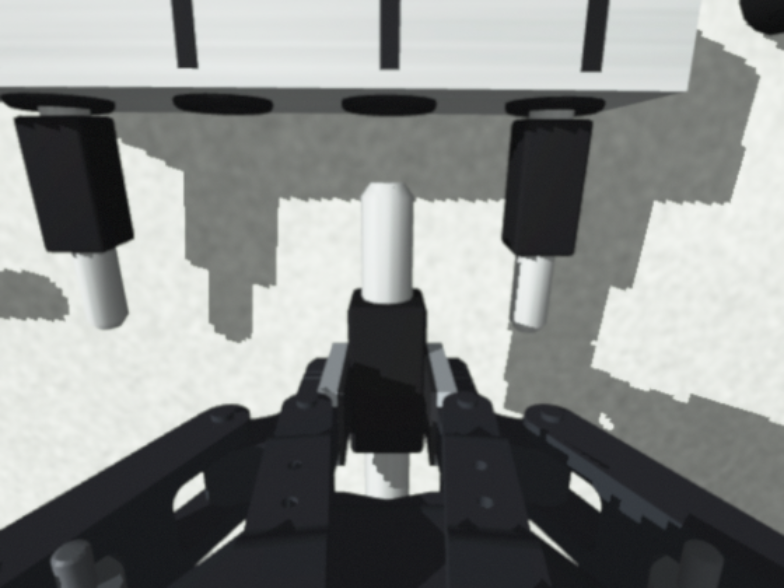

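```bash
python3 -m jog '[[[0,0.5,19,0,0,0,0],[0,0,19.5,0,0,0,0],[0,0,0,0,0,0,0],[0,0,0,0,0,0,0]]]'|sed -n 2,4p;python3 -m jog '[[[12,0,0,0,0,0,0],[10,0,0,0,0,0,0],[6,0,0,0,0,0,0],[6,0,0,0,0,0,0],[0,0,0,0,0,0,0]]]'|sed -n 2,4p;python3 -m jog '[[[5,0,0,0,0,0,0],[0,0,0,0,0,0,0]]]'|sed -n 2,4p;python3 -m jog '[[[4,0,0,0,0,0,0],[3,0,0,0,0,0,0],[0,0,0,0,0,0,0]]]'|sed -n 2,4p
```

```text
position: [0.5405, 0.0544, 0.1145]
tool_rot: [-3.142, -0.0, 0.099]
force: [0.3, -0.2, -1.3]
position: [0.5747, 0.0581, 0.1138]
tool_rot: [-3.142, -0.001, 0.1]
force: [-0.2, 0.4, -1.1]
position: [0.5794, 0.0586, 0.1136]
tool_rot: [-3.142, -0.0, 0.1]
force: [0.2, -0.5, -1.0]
position: [0.5858, 0.0592, 0.1134]
tool_rot: [3.142, 0.001, 0.1]
force: [-3.2, 0.5, -0.5]
```

```bash
for i in 1; do python3 -m jog '[[[4,0,0,0,0,0,0],[3,0,0,0,0,0,0],[0,0,0,0,0,0,0]]]'|sed -n 2,4p;python3 -m jog '[[[3,0,0,0,0,0,0],[2,0,0,0,0,0,0],[0,0,0,0,0,0,0]]]'|sed -n 2,4p;  python3 -m jog '[[[2,0,0,0,0,0,0],[0,0,0,0,0,0,0]]]'|sed -n 2,6p; done
```

```text
position: [0.5929, 0.0599, 0.1134]
tool_rot: [3.142, 0.001, 0.1]
force: [-3.1, -0.6, -0.6]
position: [0.5977, 0.0603, 0.1134]
tool_rot: [3.141, 0.001, 0.1]
force: [-4.2, -1.0, -0.3]
position: [0.5982, 0.0604, 0.1131]
tool_rot: [3.141, 0.004, 0.1]
force: [-15.1, -2.3, 5.7]
grip_width: 0.0225
finger_force: 60.9
```

```bash
python3 -m jog '[[[2,0,0,0,0,0,0],[0,0,0,0,0,0,0]]]'|sed -n 2,6p; python3 -m jog '[[[1,0,0,0,0,0,0],[0,0,0,0,0,0,0]]]'|sed -n 2,6p; python3 -m jog '[[[-1,0,0,0,0,0,0.4],[0,0,0,0,0,0,0.4],[0,0,0,0,0,0,0.4],[0,0,0,0,0,0,0.4],[0,0,-20,0,0,0,0.4]]]'|sed -n 2,6p;python3 -m jog '[[[0,0,-50,0,0,0,0.4],[0,0,-50,0,0,0,0.4],[0,0,-40,0,0,0,0.4],[-50,0,0,0,0,0,0.4],[-50,0,0,0,0,0,0]]]' >/dev/null; python3 -m jog '[[[0,0,0,0,0,0,0],[0,0,0,0,0,0,0]]]'
python3 - <<'E'
from h import *
f=bot.grab_frame("wrist");save(f,"w13.png",s=1.4)
for q in ["tubeA","toggle_tip"]:
  for n in ("scene","top"):
    f=bot.grab_frame(n)
    print([(round(r["conf"],2),np.round(r["xyz"],4).tolist()) for r in bot.spot_point(q,f)][:5])
E
```

```text
position: [0.5986, 0.0603, 0.1128]
tool_rot: [3.141, 0.008, 0.1]
force: [-25.9, -3.5, 12.2]
grip_width: 0.0227
finger_force: 61.8
position: [0.5988, 0.0603, 0.1127]
tool_rot: [3.141, 0.01, 0.1]
force: [-32.1, -3.5, 16.4]
grip_width: 0.0226
finger_force: 62.3
position: [0.6011, 0.0608, 0.1319]
tool_rot: [3.141, 0.003, 0.1]
force: [-0.8, 0.1, 0.4]
grip_width: 0.0341
finger_force: 0.0
clock: 38.4
position: [0.5022, 0.0509, 0.2742]
tool_rot: [-3.141, -0.001, 0.1]
force: [0.6, 0.3, 0.2]
grip_width: 0.0001
finger_force: 0.0
[(0.73, [0.5951, 0.0646, 0.0446]), (0.29, [0.658, 0.0964, 0.0017])]
[]
[(0.48, [0.5674, 0.3649, 0.1009]), (0.23, [0.5992, 0.061, 0.0416])]
[(0.59, [0.5666, 0.3648, 0.1056]), (0.29, [0.6118, -0.2585, 0.1263])]
```

View pics/w13.png

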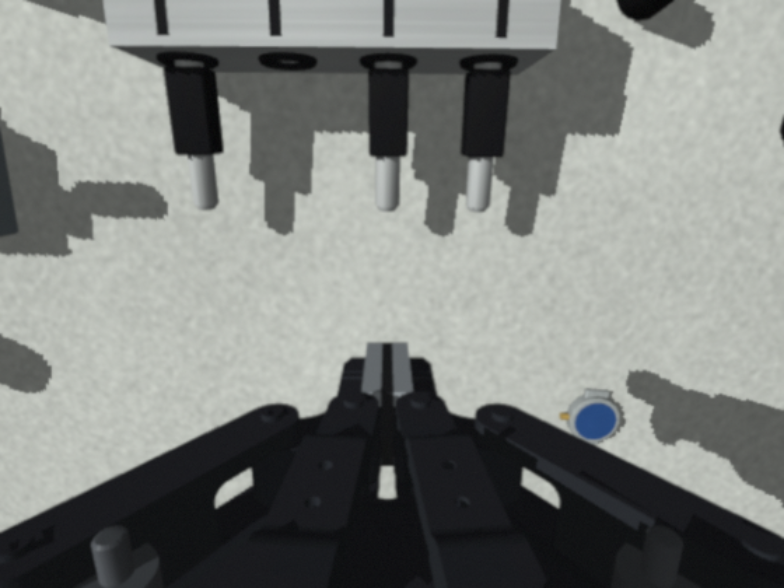

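```bash
python3 -m jog '[[[0,0,-20,0,0,0.1,0],[23,-44,0,0,0,0,0],[23,-44,0,0,0,0,0],[23,-44,0,0,0,0,0],[23,-44,0,0,0,0,0]]]' >/dev/null;python3 -m jog '[[[23,-44,0,0,0,0,0],[0,-46,0,0,0,0,0],[0,-45,0,0,0,0,0],[0,0,0,0,0,0,0],[0,0,0,0,0,0,0]]]'|sed -n 2,3p;python3 -m jog '[[[0,0,43,0,0,0,0],[0,0,43,0,0,0,0],[0,0,42,0,0,0,0],[0,0,0,0,0,0,0]]]'|sed -n 2,4p
```

```text
position: [0.617, 0.363, 0.2927]
tool_rot: [3.141, 0.001, 0.002]
position: [0.6158, 0.3592, 0.1603]
tool_rot: [3.136, 0.007, -0.001]
force: [-0.7, 1.0, -0.2]
```

```bash
python3 -m jog '[[[-20,0,0,0,0,0,0],[-20,0,0,0,0,0,0],[-20,0,0,0,0,0,0],[-22,0,0,0,0,0,0],[0,0,0,0,0,0,0]]]'|sed -n 2,4p;python3 -m jog '[[[15,0,-45,0,0,0,0],[15,0,-45,0,0,0,0],[15,0,-45,0,0,0,0],[0,0,-20,0,0,0,0],[0,0,0,0,0,0,0]]]'
python3 - <<'E'
from h import *
for n in ("scene","top"):
  f=bot.grab_frame(n)
  for q in ["toggle_tip","tubeA","tip_bar","oil_jar","driver","watch_case"]:
    print(q,[(round(r["conf"],2),np.round(r["xyz"],4).tolist()) for r in bot.spot_point(q,f)][:4])
  if n=="scene":save(f,"s14.png",(180,110,420,330),3)
E
```

```text
position: [0.5343, 0.3622, 0.1683]
tool_rot: [-3.14, -0.001, 0.001]
force: [-0.2, 0.3, 1.6]
clock: 41.25
position: [0.5825, 0.3613, 0.3264]
tool_rot: [-3.138, -0.006, -0.002]
force: [-0.7, 0.7, -0.2]
grip_width: 0.0002
finger_force: 0.0
toggle_tip [(0.44, [0.4889, 0.3581, 0.106])]
tubeA [(0.74, [0.5957, 0.0612, 0.0433]), (0.48, [0.6023, 0.0026, 0.0428])]
tip_bar [(0.85, [0.612, -0.204, 0.1928])]
oil_jar [(0.51, [0.4068, 0.4145, -0.0006])]
driver [(0.51, [0.3568, 0.0815, 0.0037])]
watch_case [(0.75, [0.5976, 0.0568, 0.0439]), (0.48, [0.5867, 0.1775, 0.0441]), (0.44, [0.3847, -0.1378, 0.0001])]
toggle_tip [(0.5, [0.4864, 0.3575, 0.105])]
tubeA [(0.49, [0.5983, 0.0589, 0.0393]), (0.34, [0.4933, -0.447, -0.0015])]
tip_bar [(0.64, [0.6102, -0.1969, 0.1881])]
oil_jar []
driver [(0.63, [0.3548, 0.0841, 0.003]), (0.15, [0.3714, -0.4116, 0.0027])]
watch_case [(0.63, [0.3843, -0.1364, -0.0033]), (0.57, [0.596, 0.0631, 0.0409])]
```

View pics/s14.png

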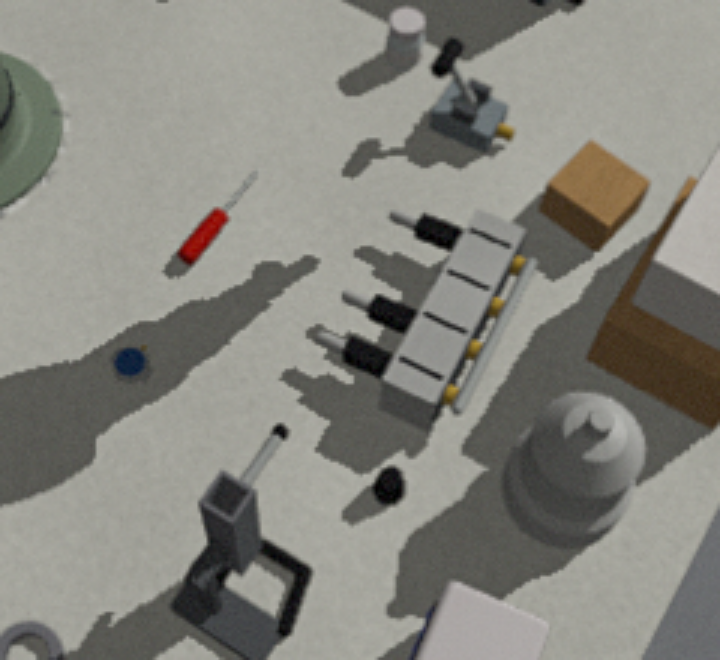

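The scene view shows three tubes in their ports (about (437,231), (391,313) and (367,355)), the toggle back at its start side (448,57), the holder upright, and the bystanders in place. I'm handing in.

```bash
python3 -c "
from workcell import bot
print(bot.job_done())"
```

```text
the job is handed in; nothing more can be done
None
```

The job is handed in at about 41 s of robot time: the air was shut off first, all three tubes (two from the bench, one from the holder) were pushed in until they bottomed, the air is back on, the holder is upright, and the bystanders I rechecked (oil jar, driver, watch case) are within about 5 mm of where they started; the judge's verdict was not shown.

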